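Load the sampling rod and lift the reagent cassette out of its dock

ROBOT

A 6-joint arm with a two-finger parallel gripper is mounted at the origin on the work surface. World frame = base frame: x ahead of the robot, y to its left, z up, the work surface at z = 0. Lengths are in m, angles in rad, forces in N, time in s.
With the tool pointing down it reaches from about 0.35 to 0.85 m from the base axis. Payload 8.1 kg.
Tool frame: the origin (TCP) lies midway between the tips of the shut fingers; the grasp point (between the pads) lies 19 mm behind it; z points along the fingers, y is the direction in which the jaws open and shut (so a half turn about z gives the same grasp; the last joint's range is limited). The gripper opens to 93 mm and grips with 3 to 60 N. Pads are 15 mm wide; open, the fingers measure 128 mm over their backs; the gripper's body (75 mm by 188 mm) begins 65 mm behind the grasp point.
Start: joints at [-1.325, 0.13, 1.488, -0, 1.523, -0.085], TCP at [0.195, -0.567, 0.219] pointing down, gripper open.
Joint ranges: [-2.96, 2.96], [-0.89, 2.26], [0.02, 2.5], [-1.34, 4.48], [0, 2.73], [-2.66, 2.66]. Speed limits (rad/s): [2.39, 2.39, 2.79, 3.14, 3.14, 3.14].

INTERFACE

Orientations are given as a rotation vector (axis times angle).
In Python, from plant import robot, optics, ticket gives the robot as it stands.
- The arm moves only by the tool send_rows, never from a script. Its argument "targets" is a list of rows, each a list of 3 entries, a list of its own where there are three numbers: the opening, from -1 (shut) to 1 (fully open), then the shift along the tool's x, y, z in mm, then the turn about the tool's z in rad. A call has 1 to 12 rows; each row shifts and turns the commanded pose from where the row before left it, along the tool's axes as they then stand; what a row does not reach is not made up. A row lasts 1/10 s, in which the tool goes at most 50 mm and 8.59 degrees, less where a joint would pass 70% of its speed; a pose out of reach is approached as far as the arm can. A call with a gripper value outside its range is refused whole. The fingers move at their own pace and stop on an object; "newtons" is the grip in N (left out, the last holds). Time passes only in rows, so rows that do not move let the fingers close. It gives the time, the measured TCP pose, the force and the opening at its end, in the units of the state.
- robot.read_state(): the state, without advancing time (a new reading comes with each control period).
- optics.read_camera(name): name is "side" or "top" or "wrist"; returns a dict with "color" (480x640x3 uint8, red, green, blue), "K" (3x3 intrinsics, pixels), "position" and "orientation" of the camera in the world. Camera axes: x right, y up, looking along -z (the intrinsics and any distortion apply to the point x, -y, -z); pixel columns grow to the right and rows downward; lengths in m; the calibration is good to about 2 mm. A picture is of the moment at which its call begins. There is no depth.
- ticket.close_job(): hands the job in, once; it reports no verdict.
Trained networks look in the newest picture that a camera, given by its name, has taken for a name from the list of things; names that differ only in an ending like _2 or _b are one class to them, and where a whole thing is asked for, a point or a joint stands for the part that bears it (a point fixed in the world has none). Each returns a list of dicts, best first, with "confidence" (0 to 1); they miss things now and then, are a little off and sometimes report something else, mostly with a low value. They report only what shows in the picture. A call takes as long as a camera call.
- optics.cut_out(camera, name): "region" (480x640 bool, what is visible of it) and "point" ([column, row] in pixels, amid what is visible of it).
The state is a dict: "t": time; "q": joint angles; "dq": joint speeds; "joint_torque": joint torques, N m; "tool_pos": TCP position; "orientation": TCP orientation; "force": force on the tool from outside, world axes, zero at the start; "wrist_torque": the same for the moment, N m; "opening": finger opening in m.
Only numpy, scipy, OpenCV 4.12 (cv2) and the standard library are available. Lean on these libraries where they do the work, as an engineer would, in place of code of your own. Each camera call takes 0.05 s, during which the arm holds its last target.

TASK

Take the red-capped rod from the stand and push it down into the open clear tube of the cassette until its cap sits on the tube's rim. Then pinch the cassette's two orange side catches together, lift the cassette straight out of its dock and finish holding it there by the squeezed catches: still, level and at least 5 cm clear above the dock, with the rod still in its tube. Leave the other two rods, the bottle, the beaker and the jar where they are.

Things in the scene. Friction and masses are not known exactly. Their poses are not given: they have to be found in the camera images.
- rod_red_cap (a point): Centre of the red cap of the rod to use. The cap is an upright cylinder, 18 mm in diameter, 34 mm tall; below it a white shaft, 6 mm in diameter with a tapered tip, reaches 38 mm down from the cap's underside (17 mm below this point). z runs up the rod. At the start it stands in one of the stand's three holes, cap resting on the stand's top, 50 mm above the table. 20 g.
- rod_blue_cap (a point): Centre of the blue cap of another rod of the same shape in the stand; leave it.
- rod_white_cap (a point): Centre of the white cap of a third rod of the same shape in the stand; leave it.
- stand: Grey fixed block, 60 (x) by 150 (y) by 50 mm tall, origin at the centre of its underside on the table, with three holes 50 mm apart in a row along its y axis, 40 mm deep, a rod in each. Close the fingers along its x axis to keep clear of the neighbouring rods.
- tube_mouth (a point): Centre of the open mouth of the cassette's clear tube, z up; 42 mm from the cassette's centre along its +x, 60 mm above the table when docked, 20 mm above the crate walls. Bore 13 mm, outer diameter 19 mm. Rod home: cap's underside on this rim. Fingers closing along the cassette's y have most room: the orange catches start 29 mm from the tube's axis and rise 28 mm above its mouth.
- seal (a joint): Travel (m) of the red stiff plug inside the clear tube: 0 = as at the start, its top 24 mm below the mouth; grows as it is pushed down. It yields to about 4 N and stays where pushed. It stops the rod 14 mm before home, so the rod must be pushed; reads about 0.014 with the rod home (limit 0.016).
- cassette: White loose cassette, 120 (x) by 48 (y) mm, origin at the centre of its underside, 10 mm above the table when docked; z up. About 0.2 kg, balanced near its middle. Two crate ends, walls 30 mm high: amber tube with grey cap (52 mm above the underside) at x = -42 mm, open clear tube at x = +42 mm. A white core 34 by 18 mm, 66 mm tall, stands between the two orange catches in the middle.
- cassette_grip (a point): Point midway between the orange catches, 66 mm above the cassette's underside, 76 mm above the table when docked; cassette's axes. The catches are upright plates, 26 mm wide (x), 5 mm thick, facing each other across y, tops 12 mm above this point. Over their outer faces 48 mm at rest, 32 mm fully pinched: close the fingers along y, from above. The dock's walls end 36 mm below this point.
- catch_left (a joint): Inward travel (m) of the catch on the cassette's +y side: 0 = out, latched; 0.008 = fully pinched, at its stop. Spring 4 N at rest to 8 N fully in. Its tooth comes free of the dock's lip beyond about 0.006.
- catch_right (a joint): The same for the catch on the cassette's -y side.
- dock: Fixed grey cradle, 150 (x) by 84 (y) mm, walls 40 mm above the table, origin at the centre of its underside on the table; the cassette sits in it with the same axes, with 1.5 mm play all round. Its blue side lips hold down the teeth of the catches, so the cassette cannot be lifted unless both are pinched.
- bottle: Loose amber bottle, 48 mm in diameter, 110 mm tall, origin at the centre of its underside; leave it.
- beaker: Loose clear cup, 64 mm in diameter at the rim, 70 mm tall, origin at the centre of its underside; leave it.
- jar: Loose white jar with a blue lid, 56 mm in diameter, 70 mm tall, origin at the centre of its underside; leave it.

How it is judged:
On the way, in this order (a step that is already met when the one before it is completed fails the run):
1. the red-capped rod is pushed home in the clear tube, its cap on the rim, while the cassette is still in its dock (z of rod_red_cap in the frame of tube_mouth below 0.021 m and horizontal distance between rod_red_cap and tube_mouth below 0.012 m and angle between the z axis of rod_red_cap and the z axis of tube_mouth, either way round below 0.15 rad and value of joint seal above 0.01 m and height (world z) of cassette below 0.018 m), for 0.2 s.
2. both catches are pinched and the cassette is lifted clear of the dock (value of joint each of catch_left, catch_right above 0.005 m and contact force between the fingers and cassette above 1 N and height (world z) of cassette above 0.085 m and angle between cassette's own z axis and vertical below 0.3 rad), for 0.3 s.
At the end, for the whole second after the job is handed in: Fingers hold the cassette, each catch in > 5 mm, underside > 85 mm above the table, < 15 cm sideways of the dock, < 0.03 m/s, tilt < 0.3 rad, clear of dock and stand; red rod home: cap underside within 4 mm of the rim, cap centre within 12 mm of the rim's, 0.15 rad along it, plug down > 10 mm (all of step 2 and z of rod_red_cap in the frame of tube_mouth below 0.021 m and horizontal distance between rod_red_cap and tube_mouth below 0.012 m and angle between the z axis of rod_red_cap and the z axis of tube_mouth, either way round below 0.15 rad and value of joint seal above 0.01 m and linear speed of cassette below 0.03 m/s and contact force between cassette and dock below 0.1 N and contact force between cassette and stand below 0.1 N and horizontal distance between cassette and dock below 0.15 m); the arm keeps its last pose, push and grip.
It fails at once if the blue-capped rod is disturbed (distance of rod_blue_cap from where it was at the start of the episode above 0.02 m).
It fails at once if the white-capped rod is disturbed (distance of rod_white_cap from where it was at the start of the episode above 0.02 m).
It fails at once if the bottle is moved or tipped (distance of bottle from where it was at the start of the episode above 0.03 m or angle between bottle's own z axis and vertical above 0.5 rad).
It fails at once if the beaker is moved or tipped (distance of beaker from where it was at the start of the episode above 0.03 m or angle between beaker's own z axis and vertical above 0.5 rad).
It fails at once if the jar is moved or tipped (distance of jar from where it was at the start of the episode above 0.03 m or angle between jar's own z axis and vertical above 0.5 rad).
It also fails if it takes over 48 s, if anything falls off the work surface, if the arm or the gripper's body presses on something with over 40 N, if the wrist force passes 120 N, or if a joint passes its speed limit or range.

## Working session

There is one attempt and no reset: what is moved stays moved. The work goes in short steps, Python scripts to look and compute and a tool call to move; the robot and the scene stay as the last step left them, time stands still between calls to the robot, and variables do not carry over. Pictures are saved under pics/ and viewed, and the job is handed in when it is done.

Besides the shell and the picture viewer there is one more tool, called after ">>>" as name(argument=value, ...) on one line, values as JSON. send_rows: Moves the arm, as the interface text tells. Its arguments: {"type":"object","properties":{"targets":{"type":"array","items":{"type":"array"}},"newtons":{"type":"number"}},"required":["targets"]}

```bash
mkdir -p pics
cat > h.py <<'E'
import numpy as np, cv2
from plant import robot, optics, ticket
from scipy.spatial.transform import Rotation as R
def rot(o):
    o=np.array(o,float)
    if o.shape==(3,3): return o
    return R.from_rotvec(o).as_matrix() if o.size==3 else R.from_quat(o).as_matrix()
def pix2z(c,uv,z):
    K=np.array(c['K']);M=rot(c['orientation']);p=np.array(c['position'])
    d=np.linalg.inv(K)@np.array([uv[0],uv[1],1.]); d=M@np.array([d[0],-d[1],-d[2]])
    return p+d*(z-p[2])/d[2]
def proj(c,P):
    K=np.array(c['K']);M=rot(c['orientation']);p=np.array(c['position'])
    v=M.T@(np.array(P)-p); v=np.array([v[0],-v[1],-v[2]]); u=K@v; return u[:2]/u[2]
def ray(c,uv):
    K=np.array(c['K']);M=rot(c['orientation'])
    d=np.linalg.inv(K)@np.array([uv[0],uv[1],1.]); d=M@np.array([d[0],-d[1],-d[2]])
    return np.array(c['position']),d/np.linalg.norm(d)
def tri(rs):
    A=np.zeros((3,3));b=np.zeros(3)
    for p,d in rs:
        Q=np.eye(3)-np.outer(d,d);A+=Q;b+=Q@p
    return np.linalg.solve(A,b)
def save(n,c): cv2.imwrite(n,c['color'][:,:,::-1])
E
python3 - <<'E'
from h import *
s=robot.read_state();print({k:np.round(v,4) for k,v in s.items()})
for n in ['side','top','wrist']:
    c=optics.read_camera(n);save(f'pics/{n}0.png',c);print(n,{k:v for k,v in c.items() if k!='color'})
    for t in ['rod_red_cap','rod_blue_cap','rod_white_cap','tube_mouth','cassette','cassette_grip','catch_left','catch_right','dock','stand','bottle','beaker','jar']:
        for r in optics.cut_out(n,t)[:2]:
            print(n,t,round(r['confidence'],2),np.round(r['point'],1),r['region'].sum())
E
```

```text
{'t': np.float64(0.0), 'q': array([-1.3254,  0.1311,  1.4893, -0.    ,  1.523 , -0.0854]), 'dq': array([-0.    ,  0.0007,  0.0026, -0.0004,  0.0018, -0.0004]), 'joint_torque': array([-9.00000e-04, -5.59839e+01, -4.91766e+01,  7.68000e-02,
        3.54000e-02, -2.00000e-04]), 'tool_pos': array([ 0.1948, -0.5669,  0.2176]), 'orientation': array([-3.0969e+00, -5.1700e-01,  2.0000e-04]), 'force': array([ 0.7919, -0.3778, -0.4059]), 'wrist_torque': array([ 0.0039,  0.0258, -0.0029]), 'opening': np.float64(0.0929)}
side {'K': array([[439.32272805,   0.        , 323.01539629],
       [  0.        , 439.32272805, 238.39291608],
       [  0.        ,   0.        ,   1.        ]]), 'position': array([ 0.21111325, -0.43332652,  0.42486155]), 'orientation': array([ 0.97955402, -0.38190866, -0.65083499])}
side rod_red_cap 0.88 [421.3 365.6] 555
side rod_blue_cap 0.86 [380.6 350.8] 516
side rod_white_cap 0.59 [341.6 330.6] 475
side tube_mouth 0.73 [223.3 226.2] 1561
side cassette 0.87 [224.6 223.4] 1598
side cassette_grip 0.95 [221.9 224.9] 1535
side catch_left 0.66 [220.6 204. ] 148
side catch_ri
[... 662 characters left out ...]
4] 1857
top cassette 0.62 [206.  284.8] 1907
top cassette_grip 0.58 [205.8 286.8] 1838
top cassette_grip 0.15 [452.6 296.7] 135
top catch_left 0.45 [191.  280.7] 166
top catch_right 0.73 [189.3 279.2] 161
top catch_right 0.61 [212.4 291.9] 109
top dock 0.95 [212.2 296.9] 1657
top stand 0.76 [419.5 304.4] 2634
top bottle 0.75 [305.3 161.7] 731
top beaker 0.29 [202.  286.1] 1862
top jar 0.76 [150.8 186. ] 990
wrist {'K': array([[377.81587145,   0.        , 317.1254545 ],
       [  0.        , 377.81587145, 236.59403641],
       [  0.        ,   0.        ,   1.        ]]), 'position': array([ 0.27389986, -0.53914038,  0.38596038]), 'orientation': array([-0.25859543,  0.18419573, -1.23161155])}
```

View pics/side0.png

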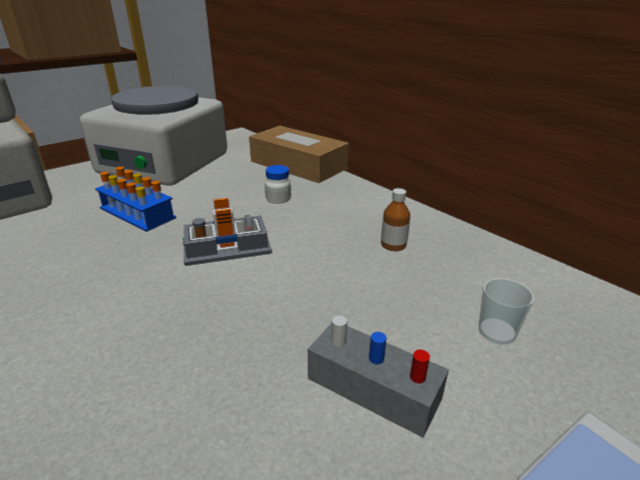

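View pics/top0.png

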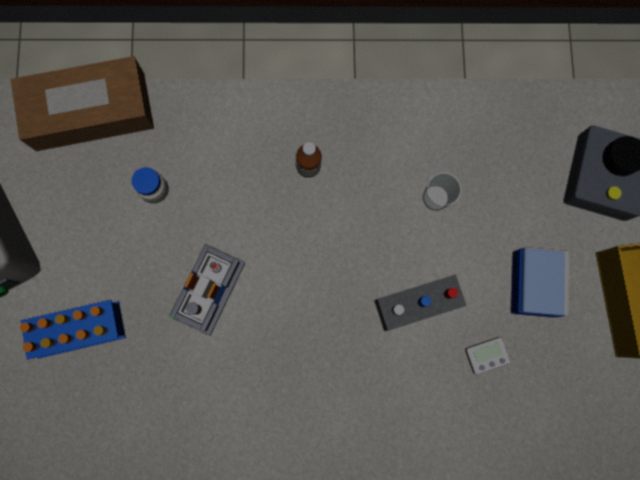

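View pics/wrist0.png

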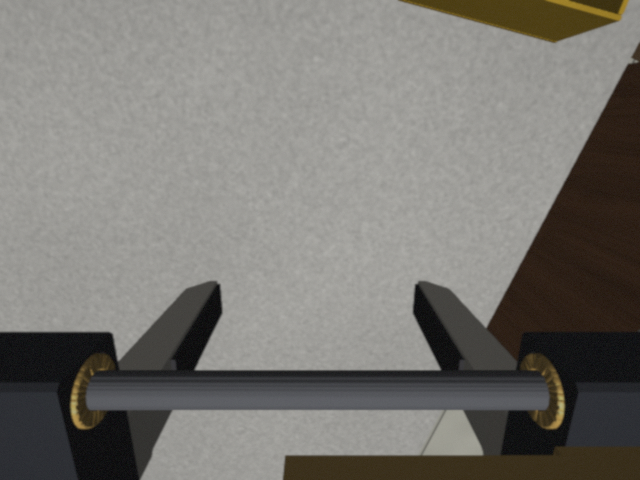

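The side view shows red, blue and white caps at (420,366), (378,348) and (340,331). The top view has the red cap at (452,293) and blue and white at (425,301) and (398,310). In the cassette there, the clear tube with its red plug is at about (215,267), the grey cap at (195,310) and the catches at (191,281) and (212,292).

Run:
```python
from h import *
cs={n:optics.read_camera(n) for n in ['side','top']}
t,s=cs['top'],cs['side']
for nm,a,b in [('red',(452,293),(420,366)),('blue',(425.5,301),(377.6,348)),('white',(398.5,309.7),(339.8,331))]:
    ra,rb=ray(t,a),ray(s,b); P=tri([ra,rb]); print(nm,np.round(P,4),'top@z.079',np.round(pix2z(t,a,.079),4),'side@.067',np.round(pix2z(s,b,.067),4))
# red mask
for n,c in cs.items():
    h=cv2.cvtColor(c['color'],cv2.COLOR_RGB2HSV)
    m=(((h[...,0]<6)|(h[...,0]>174))&(h[...,1]>190)&(h[...,2]>90)).astype(np.uint8)
    k,l,st,ce=cv2.connectedComponentsWithStats(m)
    for i in range(1,k):
        if st[i,4]>8: print(n,st[i],ce[i])
def crop(c,x,y,w,hh,f,n): cv2.imwrite(n,cv2.resize(c['color'][y:y+hh,x:x+w,::-1],None,fx=f,fy=f,interpolation=cv2.INTER_CUBIC))
crop(t,160,235,100,105,6,'pics/tc.png'); crop(t,365,265,110,75,7,'pics/ts.png'); crop(s,170,190,110,80,7,'pics/sc.png')
```

```text
red [ 0.5112 -0.2564  0.0692] top@z.079 [ 0.5109 -0.2543  0.079 ] side@.067 [ 0.5125 -0.255   0.067 ]
blue [ 0.4974 -0.2086  0.0683] top@z.079 [ 0.4974 -0.2068  0.079 ] side@.067 [ 0.4977 -0.2073  0.067 ]
white [ 0.4834 -0.1606  0.0683] top@z.079 [ 0.4829 -0.1587  0.079 ] side@.067 [ 0.4844 -0.1597  0.067 ]
side [414 350  15  33 249] [420.18473896 361.80722892]
top [449 289   8   8  56] [452.5        292.28571429]
```

View pics/tc.png

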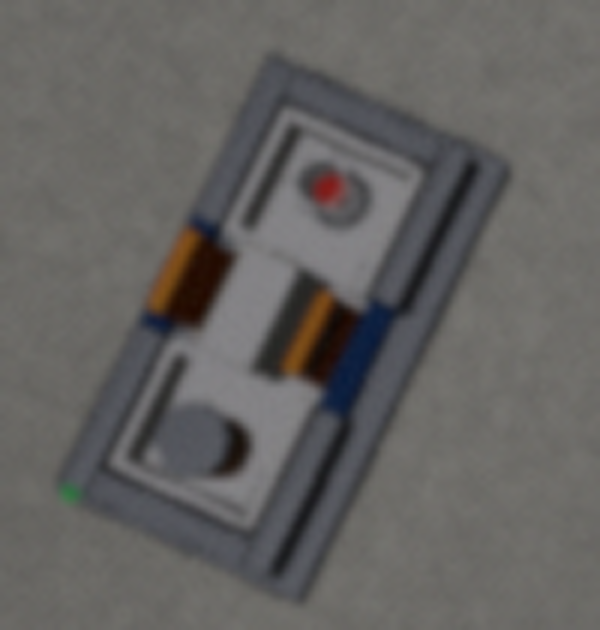

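View pics/ts.png

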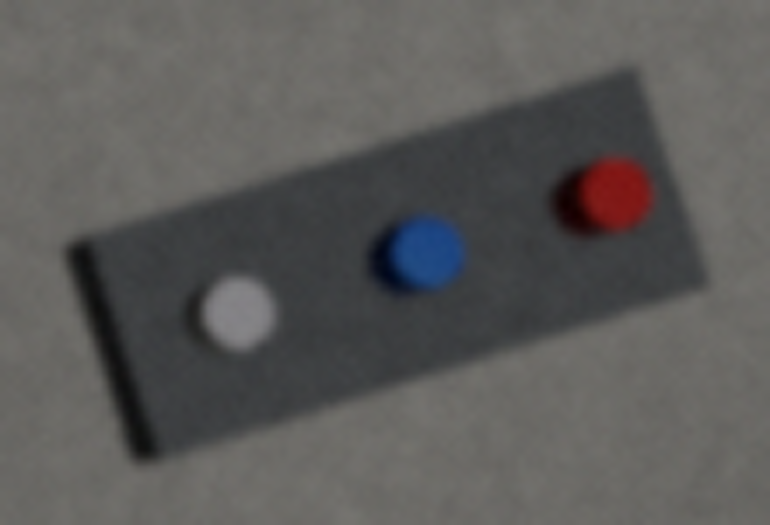

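View pics/sc.png

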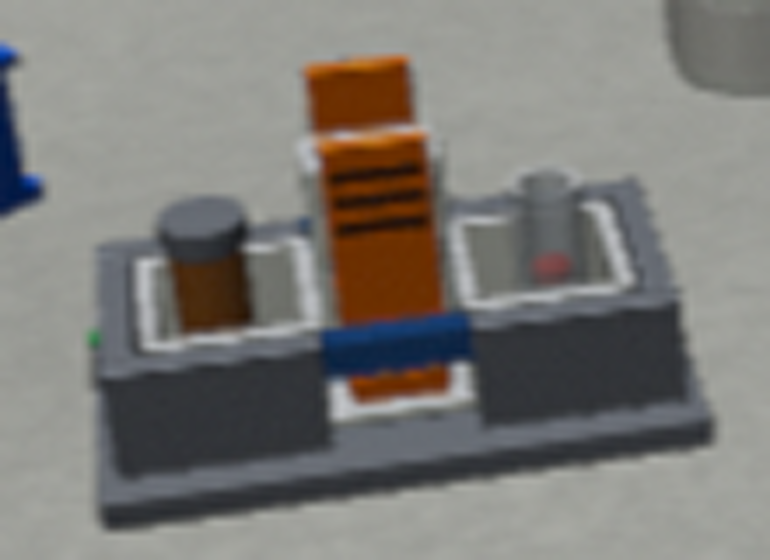

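```bash
cat > fit.py <<'E'
from h import *
from scipy.optimize import least_squares
t,s=optics.read_camera('top'),optics.read_camera('side')
def T(x,y):return np.array([(x+.5)/6-.5+160,(y+.5)/6-.5+235])
def S(x,y):return np.array([(x+.5)/7-.5+170,(y+.5)/7-.5+190])
# cassette +x toward clear tube
obs=[(t,T(322,185),(42,0,60)),(t,T(196,441),(-42,0,62)),(t,T(173,273),(0,21.5,88)),(t,T(306,333),(0,-21.5,88)),
(t,T(283,108),(60,24,40)),(t,T(425,165),(60,-24,40)),(t,T(250,530),(-60,-24,40)),(t,T(110,465),(-60,24,40)),
(s,S(550,180),(42,0,60)),(s,S(203,213),(-42,0,62)),(s,S(357,65),(0,21.5,88)),(s,S(372,140),(0,-21.5,88))]
def res(p,o):
    r=[]
    for c,uv,P in o:
        X,Y,Z=np.array(P)/1000; ca,sa=np.cos(p[2]),np.sin(p[2])
        r.append(proj(c,(p[0]+ca*X-sa*Y,p[1]+sa*X+ca*Y,Z))-uv)
    return np.array(r).ravel()
for o in (obs,obs[:8],obs[8:]):
    f=least_squares(res,[.54,.19,-.5],args=(o,));print(np.round(f.x,4));print(np.round(f.fun.reshape(-1,2),1).tolist())
    x,y,a=f.x;print('mouth',x+.042*np.cos(a),y+.042*np.sin(a))
E
python3 fit.py
```

```text
[ 0.5297  0.1849 -0.4347]
[[-0.2, -0.7], [-0.2, -0.3], [0.3, -0.5], [0.7, -0.3], [0.3, -0.8], [0.5, 0.4], [0.7, 0.3], [-0.2, 0.0], [-1.1, -0.3], [-0.7, -0.0], [-0.6, -0.6], [-0.4, -0.5]]
mouth 0.5678148896018861 0.1671765436623881
[ 0.5293  0.1853 -0.4333]
[[-0.5, -0.5], [-0.5, -0.0], [0.0, -0.2], [0.4, -0.0], [0.1, -0.6], [0.3, 0.6], [0.5, 0.5], [-0.4, 0.3]]
mouth 0.5674081627979513 0.16764951626733712
[ 0.5299  0.1829 -0.4484]
[[-0.4, 0.2], [-0.1, 0.2], [0.3, -0.3], [0.2, -0.1]]
mouth 0.5677334857925429 0.16468919195733628
```

```bash
cat > plan.py <<'E'
import sys
from h import *
def plan(x,y,z,jaw):  # jaw: world angle of tool y axis (mod pi)
    s=robot.read_state();M=rot(s['orientation']);p=np.array(s['tool_pos'])
    print('t',round(float(s['t']),2),'tcp',np.round(p,4),'F',np.round(s['force'],1),'open',round(float(s['opening']),4),'q6',round(s['q'][5],2),'tilt',round(float(np.arccos(-M[2,2])),4))
    a=np.arctan2(M[1,1],M[0,1]); d=(jaw-a+np.pi/2)%np.pi-np.pi/2
    print('jaw now',round(a,4),'turn about tool z',round(-d,4))
    M2=M@R.from_rotvec([0,0,-d]).as_matrix()
    print('jaw after',round(np.arctan2(M2[1,1],M2[0,1]),4))
    v=np.array([x,y,z])-p
    print('shift mm now',np.round(M.T@v*1000,1),'after turn',np.round(M2.T@v*1000,1))
if __name__=='__main__': plan(*map(float,sys.argv[1:5]))
E
python3 plan.py .5115 -.2545 .15 .285
```

```text
t 2.3 tcp [ 0.1949 -0.5674  0.2186] F [-0.5  0.1  0.5] open 0.0934 q6 -0.09 tilt 0.0
jaw now -1.24 turn about tool z -1.525
jaw after 0.285
shift mm now [ 401.1 -193.1   68.6] after turn [211.3 391.8  68.6]
```

>>> send_rows(targets=[[1, [0, 0, 0], -0.14], [1, [0, 0, 0], -0.14], [1, [0, 0, 0], -0.14], [1, [0, 0, 0], -0.14], [1, [0, 0, 0], -0.14], [1, [0, 0, 0], -0.14], [1, [0, 0, 0], -0.14], [1, [0, 0, 0], -0.14], [1, [0, 0, 0], -0.14], [1, [0, 0, 0], -0.14], [1, [0, 0, 0], -0.125]], newtons=40)

```text
t: 3.4
tool_pos: [0.1949, -0.5675, 0.2186]
orientation: [-1.876, -2.52, -0.0]
force: [-0.1, 0.5, -0.2]
opening: 0.0929
```

>>> send_rows(targets=[[1, [18, 33, 0], 0], [1, [18, 33, 0], 0], [1, [18, 33, 0], 0], [1, [18, 33, 0], 0], [1, [18, 33, 0], 0], [1, [18, 33, 0], 0], [1, [18, 33, 0], 0], [1, [18, 33, 0], 0], [1, [18, 33, 0], 0], [1, [18, 33, 0], 0], [1, [18, 33, 0], 0], [1, [13, 29, 0], 0]])

```text
t: 4.6
tool_pos: [0.5129, -0.2531, 0.2188]
orientation: [1.882, 2.515, 0.0]
force: [-0.2, -0.3, 0.1]
opening: 0.0929
```

```bash
python3 plan.py .5115 -.2545 .12 .285
```

```text
t 4.6 tcp [ 0.5129 -0.2531  0.2188] F [-0.2 -0.3  0.1] open 0.0929 q6 -0.83 tilt 0.0003
jaw now 0.2857 turn about tool z 0.0007
jaw after 0.285
shift mm now [-1.  -1.8 98.8] after turn [-1.  -1.8 98.8]
```

>>> send_rows(targets=[[1, [-1, -2, 20], 0], [1, [0, 0, 20], 0], [1, [0, 0, 20], 0], [1, [0, 0, 20], 0], [1, [0, 0, 19], 0], [1, [0, 0, 0], 0]])

```text
t: 5.2
tool_pos: [0.5082, -0.2551, 0.1164]
orientation: [-1.88, -2.51, 0.001]
force: [-1.0, 0.4, -0.8]
opening: 0.0931
```

```bash
python3 - <<'E'
from h import *
c=optics.read_camera('wrist');save('pics/w1.png',c)
s=robot.read_state();print(s['tool_pos'])
for x,y in [(.5115,-.2545)]: print(proj(c,(x,y,.084)),proj(c,(x,y,.05)))
# TCP projected
print(proj(c,s['tool_pos']))
t=optics.read_camera('side');save('pics/s1.png',t)
E
python3 plan.py .5115 -.2545 .055 .285
```

```text
[ 0.50907817 -0.25562256  0.11831251]
[320.19784956 274.1177439 ] [319.93094225 254.14593205]
[315.10905861 302.22275814]
t 5.3 tcp [ 0.51   -0.2562  0.1198] F [-0.3 -0.7  0.9] open 0.093 q6 -0.84 tilt 0.0007
jaw now 0.285 turn about tool z 0.0
jaw after 0.285
shift mm now [ 1.2  2.  64.8] after turn [ 1.2  2.  64.8]
```

View pics/w1.png

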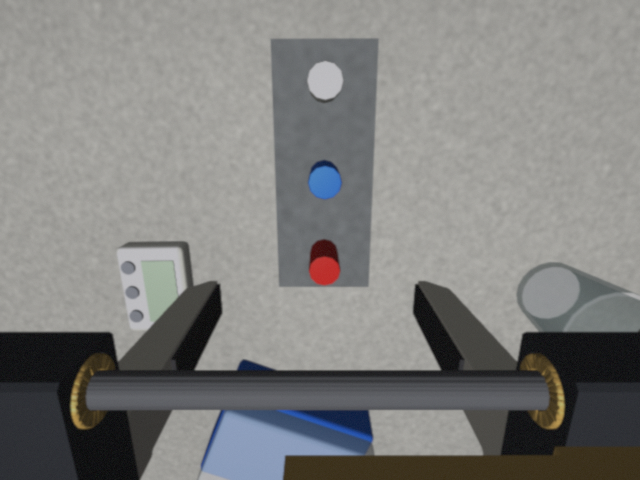

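View pics/s1.png

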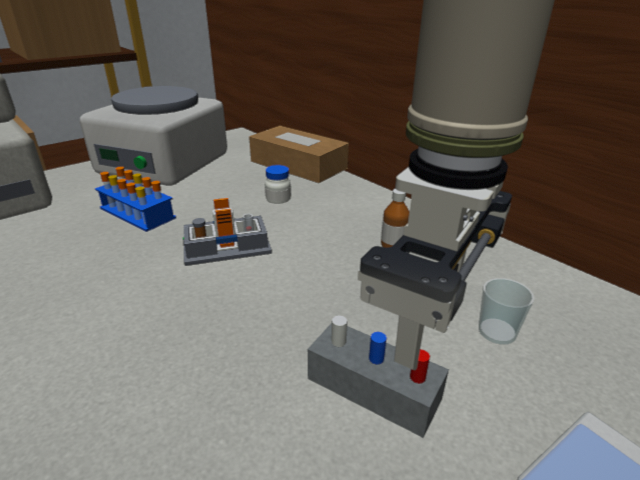

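The wrist view shows the red cap top at about (325,270) with the stand's row lined up with the picture's vertical. The arm may still have been settling, so I'll measure again.

```bash
cat > redw.py <<'E'
from h import *
for n in ['wrist','top','side']:
    c=optics.read_camera(n)
    h=cv2.cvtColor(c['color'],cv2.COLOR_RGB2HSV)
    m=(((h[...,0]<6)|(h[...,0]>174))&(h[...,1]>150)&(h[...,2]>60)).astype(np.uint8)
    k,l,st,ce=cv2.connectedComponentsWithStats(m)
    for i in range(1,k):
        if st[i,4]>15: print(n,st[i],ce[i], np.round(pix2z(c,(st[i][0]+st[i][2]/2-.5,ce[i][1]),.07),4))
    if n=='wrist':
        print('cam',c['position'],'P.084',proj(c,(.5115,-.2545,.084)))
        for uv in [(325,270),(324.5,262)]: print(uv,np.round(pix2z(c,uv,.084),4))
    for nm in ['rod_red_cap']:
        for r in optics.cut_out(n,nm)[:2]: print(n,r['confidence'],r['point'],r['region'].sum())
print(robot.read_state()['tool_pos'])
E
python3 redw.py
```

```text
wrist [307 237  30  43 951] [320.76340694 259.09463722] [ 0.5136 -0.2529  0.07  ]
cam [ 0.48813265 -0.17569853  0.28716294] P.084 [317.55484187 269.10837829]
(325, 270) [ 0.5158 -0.2538  0.084 ]
(324.5, 262) [ 0.5141 -0.2492  0.084 ]
wrist 0.71 [321.4, 253.2] 1037
top [448 288  10  10  81] [452.38271605 292.25925926] [ 0.5128 -0.2576  0.07  ]
side [410 350  20  33 348] [420.34770115 368.45689655] [ 0.5069 -0.2583  0.07  ]
side 0.85 [422.2, 370.2] 341
[ 0.51071802 -0.2566603   0.1207754 ]
```

```bash
python3 plan.py .5128 -.2545 .055 .285
```

```text
t 5.6 tcp [ 0.5107 -0.2567  0.1208] F [0.3 0.  0.3] open 0.0926 q6 -0.84 tilt 0.0018
jaw now 0.285 turn about tool z 0.0
jaw after 0.285
shift mm now [ 1.6  2.5 65.8] after turn [ 1.6  2.5 65.8]
```

>>> send_rows(targets=[[1, [1.5, 2.5, 0], 0], [1, [0, 0, 15], 0], [1, [0, 0, 15], 0], [1, [0, 0, 15], 0], [1, [0, 0, 10], 0], [1, [0, 0, 10], 0], [1, [0, 0, 0], 0], [1, [0, 0, 0], 0], [1, [0, 0, 0], 0]])

```text
t: 6.5
tool_pos: [0.5126, -0.2545, 0.0554]
orientation: [1.883, 2.513, 0.0]
force: [1.3, 0.1, -0.9]
opening: 0.0933
```

```bash
python3 plan.py .5128 -.2545 .055 .285;python3 - <<'E'
from h import *
c=optics.read_camera('wrist');save('pics/w2.png',c)
E
```

```text
t 6.5 tcp [ 0.5126 -0.2545  0.0554] F [ 1.3  0.1 -0.9] open 0.0933 q6 -0.84 tilt 0.0013
jaw now 0.285 turn about tool z -0.0
jaw after 0.285
shift mm now [-0.1  0.2  0.4] after turn [-0.1  0.2  0.4]
```

View pics/w2.png

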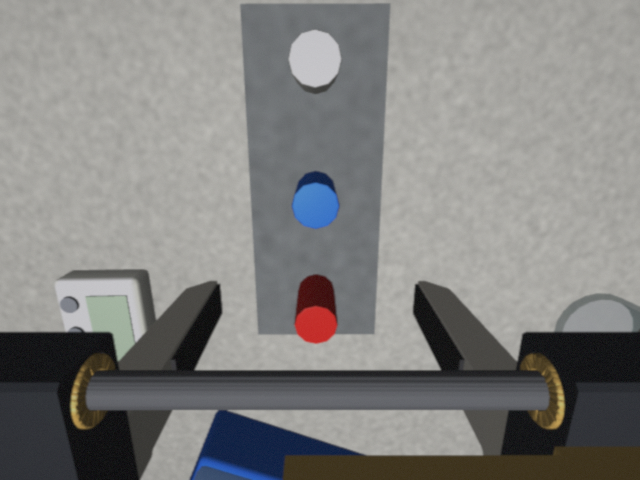

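The red cap is centred between the fingers, its top at about (316,322).

Run:
```python
from h import *
c=optics.read_camera('wrist')
print(proj(c,(.5128,-.2545,.084)),np.round(pix2z(c,(316,322),.084),4), np.round(pix2z(c,(315.5,204),.084),4),np.round(pix2z(c,(315,59),.084),4))
```

```text
[313.45047364 329.94415516] [ 0.5128 -0.2506  0.084 ] [ 0.4987 -0.2029  0.084 ] [ 0.4847 -0.1553  0.084 ]
```

>>> send_rows(targets=[[-1, [0, 0, 0], 0], [-1, [0, 0, 0], 0], [-1, [0, 0, 0], 0], [-1, [0, 0, 0], 0], [-1, [0, 0, 0], 0], [-1, [0, 0, 0], 0], [-1, [0, 0, 0], 0], [-1, [0, 0, 0], 0], [-1, [0, 0, 0], 0], [-1, [0, 0, 0], 0]], newtons=40)

```text
t: 7.6
tool_pos: [0.5121, -0.2541, 0.0546]
orientation: [1.883, 2.514, -0.0]
force: [-0.6, -0.1, -0.4]
opening: 0.0175
```

>>> send_rows(targets=[[-1, [0, 0, -8], 0], [-1, [0, 0, -12], 0], [-1, [0, 0, -20], 0], [-1, [0, 0, -25], 0], [-1, [0, 0, -25], 0], [-1, [0, 0, -25], 0], [-1, [0, 0, -20], 0], [-1, [0, 0, -10], 0], [-1, [0, 0, 0], 0], [-1, [0, 0, 0], 0]])

```text
t: 8.6
tool_pos: [0.5119, -0.254, 0.1992]
orientation: [-1.883, -2.514, 0.0]
force: [-0.7, 0.1, -0.8]
opening: 0.0174
```

```bash
python3 redw.py
python3 - <<'E'
from h import *
c=optics.read_camera('wrist');save('pics/w3.png',c)
c=optics.read_camera('side');save('pics/s3.png',c)
s=robot.read_state();print(s['opening'],s['tool_pos'])
E
python3 plan.py .5676 .167 .2 1.136
```

```text
wrist [ 295  277   45   69 2336] [316.70077055 312.74186644] [ 0.5352 -0.3281  0.07  ]
cam [ 0.49001153 -0.17349619  0.36651054] P.084 [314.22900357 232.64287553]
(325, 270) [ 0.5285 -0.2822  0.084 ]
(324.5, 262) [ 0.5262 -0.2757  0.084 ]
wrist 0.89 [319.4, 304.7] 2531
top [477 280   7  10  41] [480.29268293 284.19512195] [ 0.5266 -0.3077  0.07  ]
side 0.72 [431.9, 288.2] 208
side 0.66 [221.8, 227.2] 1710
[ 0.5116742  -0.25388572  0.19859651]
0.017310330835855457 [ 0.51187389 -0.25400299  0.19906605]
t 9.0 tcp [ 0.5119 -0.254   0.1991] F [-0.1  0.8 -0.4] open 0.0173 q6 -0.84 tilt 0.0009
jaw now 0.285 turn about tool z -0.851
jaw after 1.136
shift mm now [388.4 171.8  -0.8] after turn [126.8 405.3  -0.8]
```

View pics/w3.png

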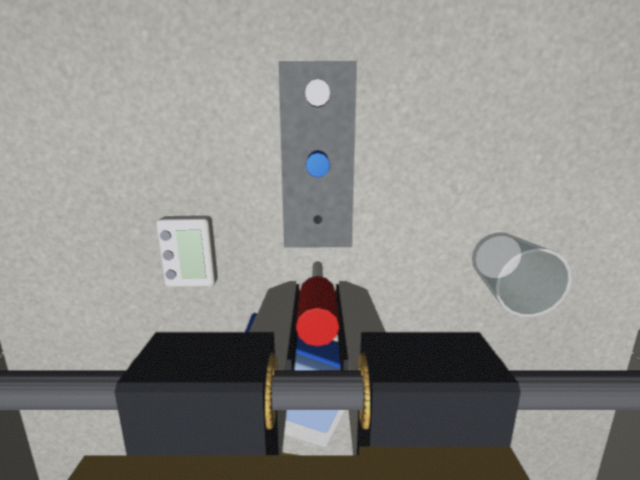

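View pics/s3.png

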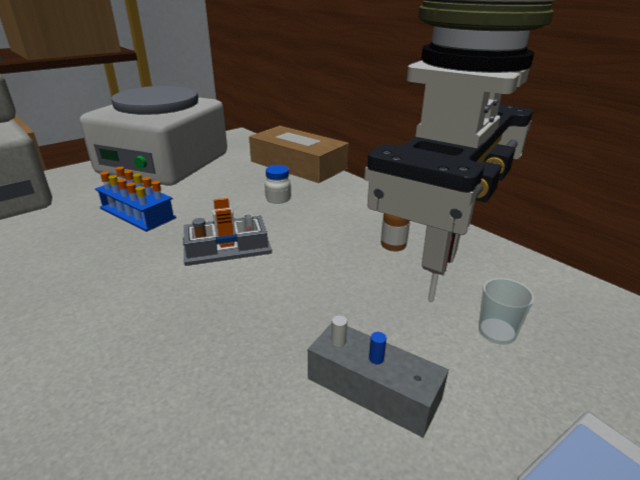

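The wrist view shows the rod held upright, cap top at about (317,325) and shaft tip at (318,265); the side view shows it hanging clear, with blue and white still in the stand. On to the cassette: turn and move.

>>> send_rows(targets=[[-1, [0, 0, 0], -0.14], [-1, [0, 0, 0], -0.14], [-1, [0, 0, 0], -0.14], [-1, [0, 0, 0], -0.14], [-1, [0, 0, 0], -0.14], [-1, [0, 0, 0], -0.14], [-1, [0, 0, 0], -0.01]])

```text
t: 9.7
tool_pos: [0.5121, -0.2541, 0.1995]
orientation: [-0.675, -3.068, -0.0]
force: [0.0, 0.3, -1.4]
opening: 0.017
```

>>> send_rows(targets=[[-1, [6, 20, 0], 0], [-1, [12, 37, 0], 0], [-1, [12, 37, 0], 0], [-1, [12, 37, 0], 0], [-1, [12, 37, 0], 0], [-1, [12, 37, 0], 0], [-1, [12, 37, 0], 0], [-1, [12, 37, 0], 0], [-1, [12, 37, 0], 0], [-1, [12, 37, 0], 0], [-1, [8, 32, 0], 0], [-1, [5, 20, 0], 0]])

```text
t: 10.9
tool_pos: [0.5678, 0.1692, 0.1995]
orientation: [-0.683, -3.066, -0.001]
force: [-0.7, -0.4, -0.9]
opening: 0.0172
```

>>> send_rows(targets=[[-1, [0, 0, 20], 0], [-1, [0, 0, 15], 0], [-1, [0, 0, 0], 0], [-1, [0, 0, 0], 0], [-1, [0, 0, 0], 0]])

```text
t: 11.4
tool_pos: [0.5684, 0.1661, 0.1655]
orientation: [0.681, 3.066, 0.001]
force: [-0.6, 0.2, -0.7]
opening: 0.0173
```

```bash
python3 plan.py .5676 .167 .12 1.136
python3 - <<'E'
from h import *
c=optics.read_camera('wrist');save('pics/w4.png',c)
p=robot.read_state()['tool_pos'];print('tip',proj(c,p-[0,0,.043]),'mouth',proj(c,(.5676,.167,.06)))
cv2.imwrite('pics/w4c.png',cv2.resize(c['color'][120:380,220:420,::-1],None,fx=3,fy=3)[:,:])
c=optics.read_camera('side');save('pics/s4.png',c)
cv2.imwrite('pics/s4c.png',cv2.resize(c['color'][120:270,150:310,::-1],None,fx=5,fy=4,interpolation=2)[:600])
print('tip',proj(c,p-[0,0,.043]),'mouth',proj(c,(.5676,.167,.06)))
E
```

```text
t 11.4 tcp [0.5684 0.1661 0.1655] F [-0.6  0.2 -0.7] open 0.0173 q6 -0.94 tilt 0.001
jaw now 1.1334 turn about tool z -0.0026
jaw after 1.136
shift mm now [ 1.1  0.4 45.5] after turn [ 1.1  0.4 45.5]
tip [314.01654132 263.89837865] mouth [315.03684969 232.00367205]
tip [244.86261689 182.23204451] mouth [246.99613498 215.0494268 ]
```

View pics/w4.png

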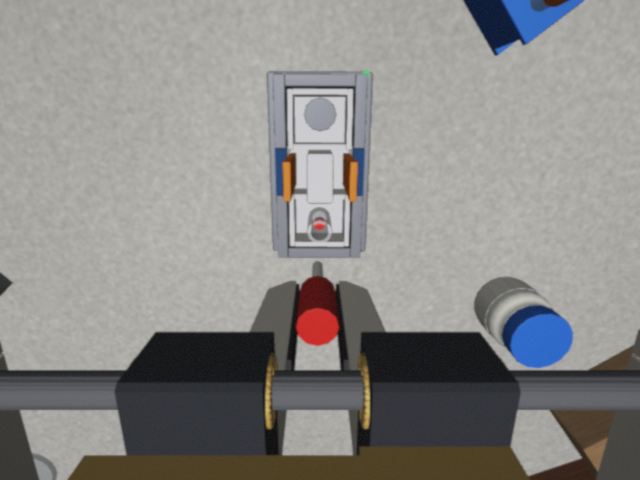

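View pics/s4c.png

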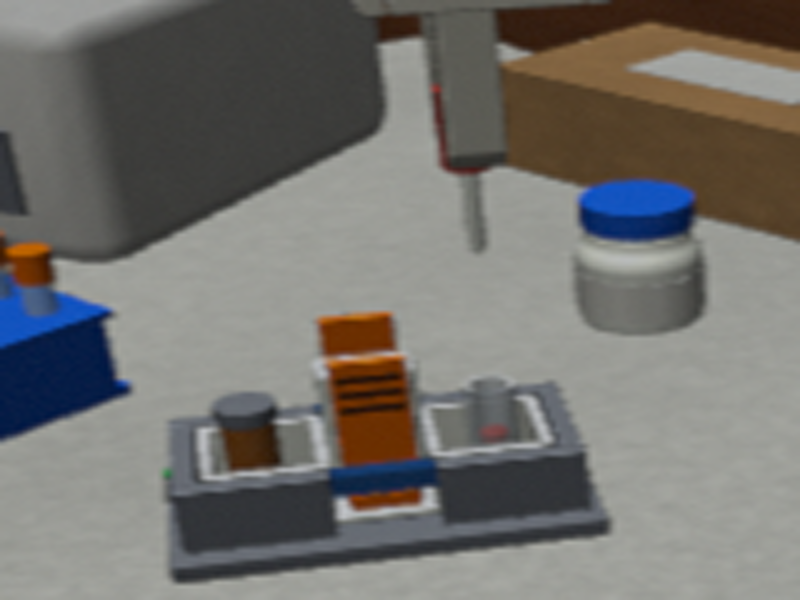

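View pics/w4c.png

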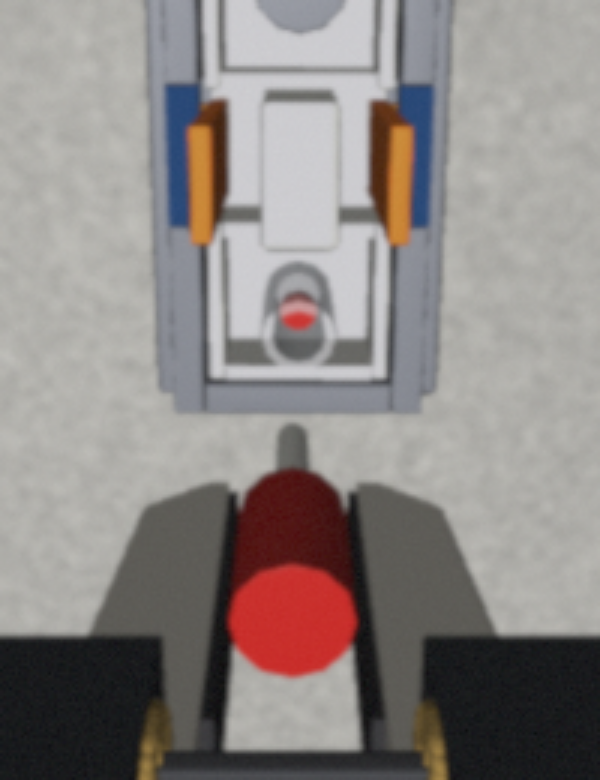

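>>> send_rows(targets=[[-1, [1, 1.2, 12], -0.003], [-1, [0, 0, 15], 0], [-1, [0, 0, 15], 0], [-1, [0, 0, 8], 0], [-1, [0, 0, 0], 0], [-1, [0, 0, 0], 0], [-1, [0, 0, 0], 0]])

```text
t: 12.2
tool_pos: [0.5681, 0.1682, 0.1154]
orientation: [0.674, 3.067, 0.001]
force: [-0.2, -0.3, -0.3]
opening: 0.0172
```

```bash
python3 plan.py .5676 .167 .079 1.136
python3 - <<'E'
from h import *
c=optics.read_camera('wrist')
p=robot.read_state()['tool_pos'];print('tip',proj(c,p-[0,0,.043]),'mouth',proj(c,(.5676,.167,.06)))
cv2.imwrite('pics/w5c.png',cv2.resize(c['color'][180:380,220:420,::-1],None,fx=3,fy=3)[:,:])
c=optics.read_camera('side')
cv2.imwrite('pics/s5c.png',cv2.resize(c['color'][160:260,200:300,::-1],None,fx=6,fy=6,interpolation=2)[:600])
print('tip',proj(c,p-[0,0,.043]),'mouth',proj(c,(.5676,.167,.06)))
E
```

```text
t 12.2 tcp [0.5681 0.1682 0.1154] F [-0.2 -0.3 -0.3] open 0.0172 q6 -0.94 tilt 0.0011
jaw now 1.138 turn about tool z 0.002
jaw after 1.136
shift mm now [-0.1 -1.3 36.4] after turn [-0.1 -1.3 36.4]
tip [313.93663611 263.84233792] mouth [311.87947859 256.55532321]
tip [246.32836271 208.36674117] mouth [246.99613498 215.0494268 ]
```

View pics/w5c.png

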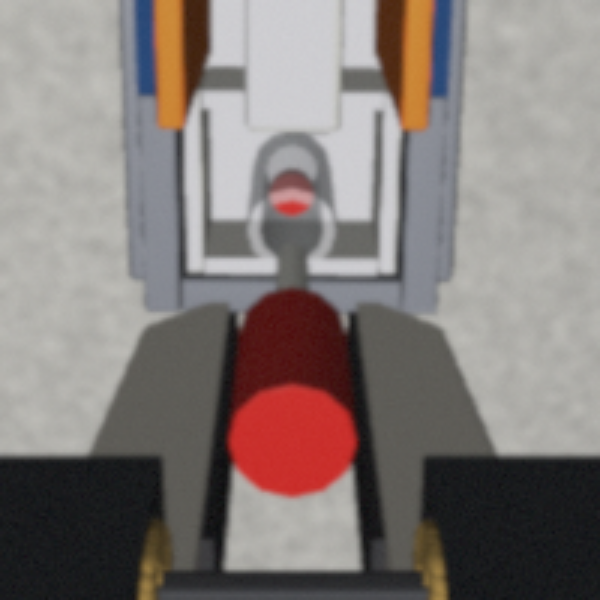

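View pics/s5c.png

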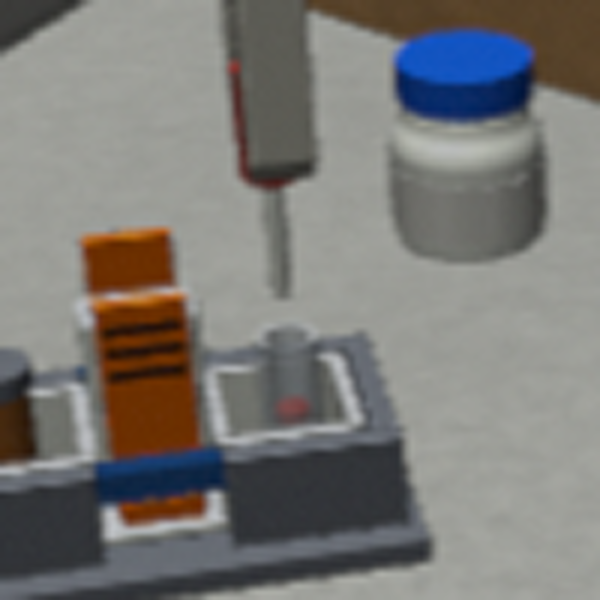

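The wrist view puts the tip over the rim (both at column 317), with the side view about 1 px off. Going in.

>>> send_rows(targets=[[-1, [-0.7, 0, 8], 0], [-1, [0, 0, 8], 0], [-1, [0, 0, 8], 0], [-1, [0, 0, 8], 0], [-1, [0, 0, 0], 0], [-1, [0, 0, 0], 0]], newtons=50)

```text
t: 12.9
tool_pos: [0.5678, 0.1678, 0.0821]
orientation: [-0.674, -3.067, 0.001]
force: [0.3, -0.2, 0.5]
opening: 0.017
```

```bash
python3 plan.py .5676 .167 .065 1.136
python3 - <<'E'
from h import *
c=optics.read_camera('wrist')
cv2.imwrite('pics/w6c.png',cv2.resize(c['color'][180:380,220:420,::-1],None,fx=3,fy=3)[:,:])
c=optics.read_camera('side')
cv2.imwrite('pics/s6c.png',cv2.resize(c['color'][160:260,200:300,::-1],None,fx=6,fy=6,interpolation=2)[:600])
E
```

```text
t 12.9 tcp [0.5678 0.1678 0.0821] F [ 0.3 -0.2  0.5] open 0.017 q6 -0.94 tilt 0.0009
jaw now 1.138 turn about tool z 0.002
jaw after 1.136
shift mm now [-0.1 -0.8 17.1] after turn [-0.1 -0.8 17.1]
```

View pics/s6c.png

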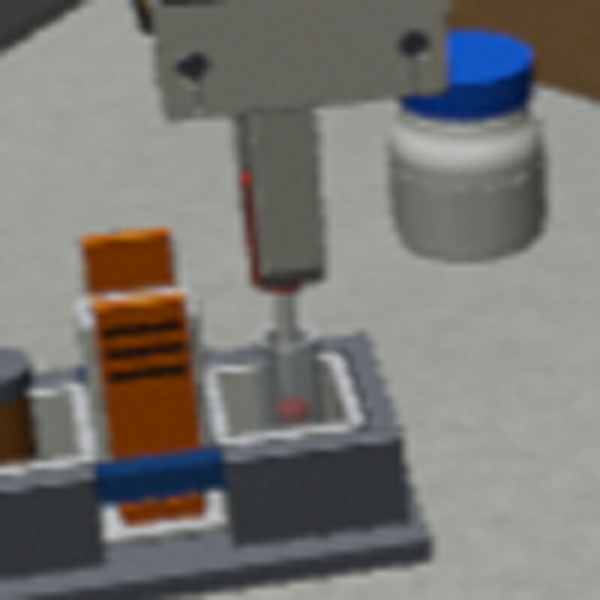

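View pics/w6c.png

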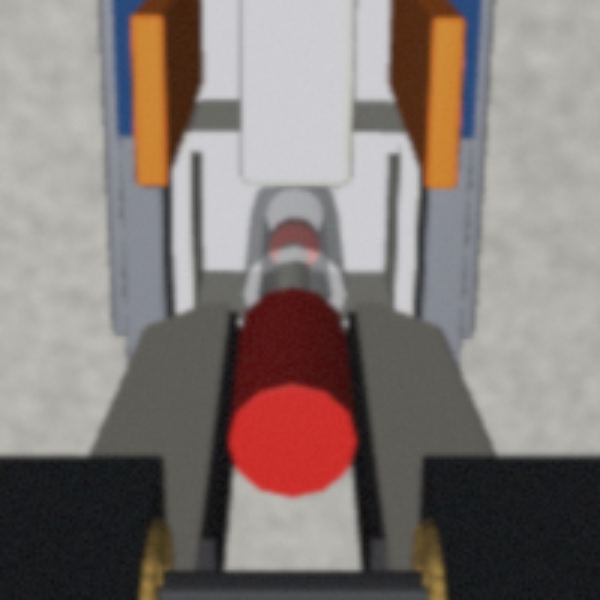

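The shaft is inside the tube, just above the plug, with no side force. Pushing.

>>> send_rows(targets=[[-1, [0, 0, 3], 0], [-1, [0, 0, 3], 0], [-1, [0, 0, 3], 0], [-1, [0, 0, 3], 0], [-1, [0, 0, 2], 0], [-1, [0, 0, 0], 0], [-1, [0, 0, 0], 0]])

```text
t: 13.7
tool_pos: [0.5682, 0.1678, 0.0685]
orientation: [-0.675, -3.068, 0.0]
force: [0.9, -0.0, 1.5]
opening: 0.0174
```

>>> send_rows(targets=[[-1, [0, 0, 1], 0], [-1, [0, 0, 1], 0], [-1, [0, 0, 1], 0], [-1, [0, 0, 0], 0], [-1, [0, 0, 0], 0]])

```text
t: 14.2
tool_pos: [0.5681, 0.1678, 0.0656]
orientation: [-0.675, -3.068, 0.0]
force: [0.9, 0.4, 3.1]
opening: 0.0171
```

```bash
cat > look.py <<'E'
import sys
from h import *
n=sys.argv[1]
c=optics.read_camera('wrist')
cv2.imwrite(f'pics/w{n}c.png',cv2.resize(c['color'][180:380,220:420,::-1],None,fx=3,fy=3)[:,:])
c=optics.read_camera('side')
cv2.imwrite(f'pics/s{n}c.png',cv2.resize(c['color'][160:260,200:300,::-1],None,fx=6,fy=6,interpolation=2)[:600])
E
python3 plan.py .5676 .167 .065 1.136; python3 look.py 7
```

```text
t 14.2 tcp [0.5681 0.1678 0.0656] F [0.9 0.4 3.1] open 0.0171 q6 -0.94 tilt 0.0001
jaw now 1.138 turn about tool z 0.002
jaw after 1.136
shift mm now [ 0.1 -1.   0.6] after turn [ 0.1 -1.   0.6]
```

View pics/s7c.png

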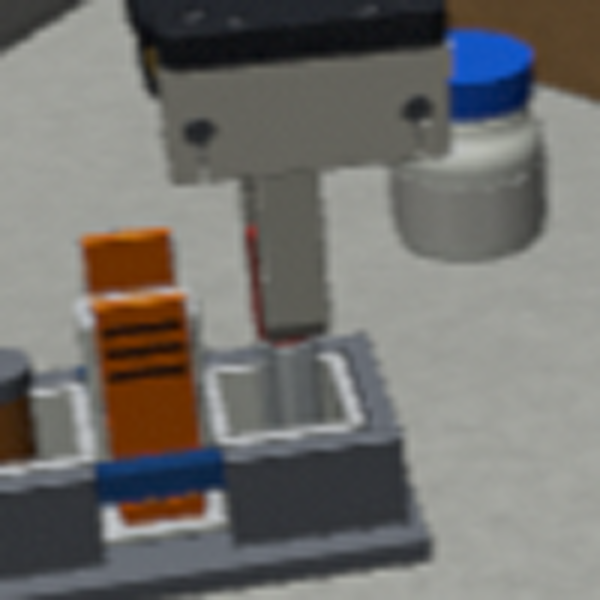

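View pics/w7c.png

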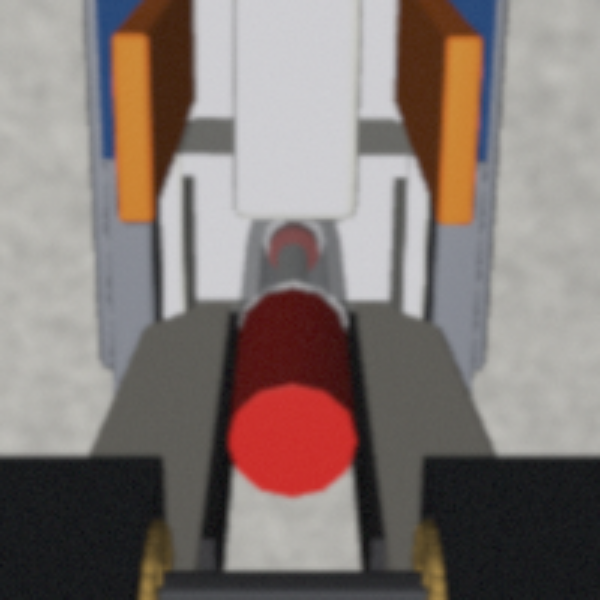

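The plug is down and the cap underside is on or very near the rim. The force is only the plug's. Nudging until the rim resists.

>>> send_rows(targets=[[-1, [0, 0, 0.7], 0], [-1, [0, 0, 0.7], 0], [-1, [0, 0, 0], 0], [-1, [0, 0, 0], 0]])

```text
t: 14.7
tool_pos: [0.5683, 0.1678, 0.0646]
orientation: [0.675, 3.068, 0.0]
force: [0.2, -0.1, 6.3]
opening: 0.0168
```

>>> send_rows(targets=[[-1, [0, 0, 0.7], 0], [-1, [0, 0, 0.3], 0], [-1, [0, 0, 0], 0], [-1, [0, 0, 0], 0]])

```text
t: 15.1
tool_pos: [0.5684, 0.1678, 0.0645]
orientation: [0.674, 3.068, 0.0]
force: [-3.8, -1.2, 12.7]
opening: 0.0172
```

Contact on the rim: the height stopped at 0.0645 and the force rose to 12.7 N. Releasing partway, then rising.

>>> send_rows(targets=[[-0.15, [0, 0, 0], 0], [-0.15, [0, 0, 0], 0], [-0.15, [0, 0, 0], 0], [-0.15, [0, 0, 0], 0], [-0.15, [0, 0, 0], 0], [-0.15, [0, 0, -10], 0], [-0.15, [0, 0, -15], 0], [-0.15, [0, 0, -20], 0], [-0.15, [0, 0, -25], 0], [-0.15, [0, 0, -25], 0], [-0.15, [0, 0, 0], 0], [-0.15, [0, 0, 0], 0]])

```text
t: 16.3
tool_pos: [0.5691, 0.168, 0.1601]
orientation: [0.674, 3.065, 0.002]
force: [-0.2, -0.2, -0.7]
opening: 0.0395
```

```bash
python3 look.py 8;python3 plan.py .5297 .1849 .16 1.136
python3 - <<'E'
from h import *
c=optics.read_camera('wrist');save('pics/w8.png',c)
print(proj(c,(.5676,.167,.094)),proj(c,(.5676,.167,.06)))
t=optics.read_camera('top')
print('jar',[np.round(pix2z(t,uv,z),3) for uv,z in (((146,180),.07),((309,149),.11))])
E
```

```text
t 16.4 tcp [0.5677 0.1677 0.1577] F [-0.6 -1.5  0.6] open 0.0394 q6 -0.94 tilt 0.001
jaw now 1.138 turn about tool z 0.002
jaw after 1.136
shift mm now [41.7 -0.3 -2.3] after turn [41.7 -0.4 -2.3]
[313.12339136 252.46959384] [313.60356538 236.9745072 ]
jar [array([0.722, 0.288, 0.07 ]), array([ 0.765, -0.005,  0.11 ])]
```

View pics/s8c.png

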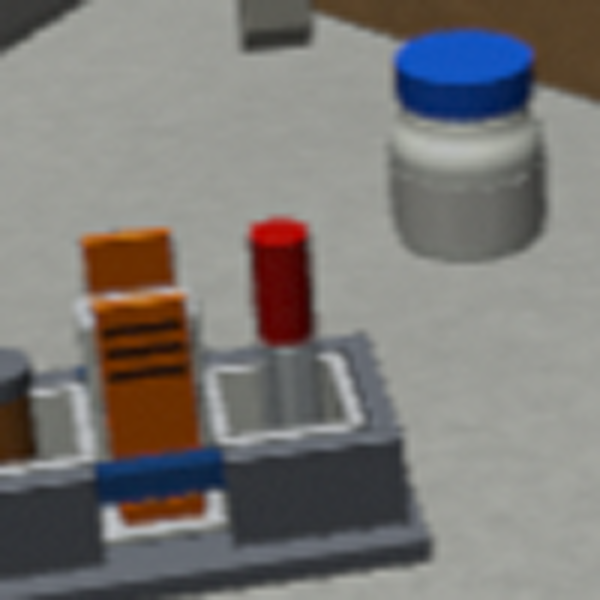

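View pics/w8.png

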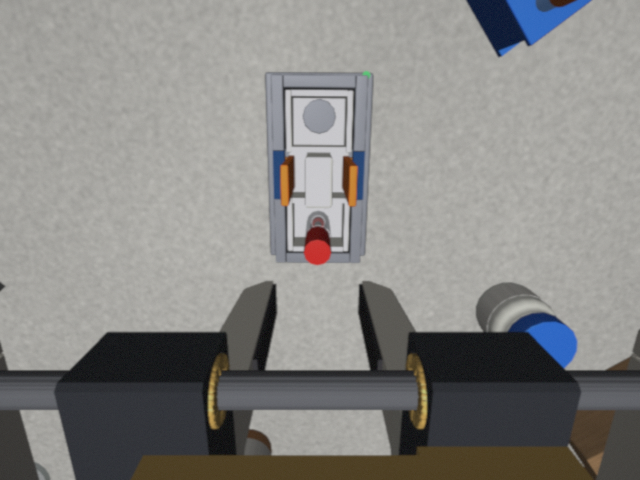

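The rod stands upright with its cap on the rim. In the wrist view the catches at columns 286 and 352 are centred on the fingers (mid 319 against 318). Moving over the catches.

>>> send_rows(targets=[[0.6, [10, 0, 0], 0], [0.6, [16, 0, 0], 0], [0.6, [16, 0, 0], 0], [0.6, [0, 0, 0], 0], [0.6, [0, 0, 0], 0], [0.6, [0, 0, 0], 0]])

```text
t: 17.1
tool_pos: [0.5303, 0.1853, 0.1581]
orientation: [0.675, 3.068, -0.0]
force: [0.7, 0.0, -0.1]
opening: 0.0742
```

```bash
python3 plan.py .5299 .1852 .057 1.136
python3 - <<'E'
from h import *
c=optics.read_camera('wrist');save('pics/w9.png',c)
print('grip',proj(c,(.5299,.1852,.076)))
E
```

```text
t 17.1 tcp [0.5303 0.1853 0.1581] F [ 0.7  0.  -0.1] open 0.0742 q6 -0.89 tilt 0.0002
jaw now 1.1379 turn about tool z 0.0019
jaw after 1.136
shift mm now [  0.3  -0.2 101.1] after turn [  0.3  -0.2 101.1]
grip [313.98802611 242.6938197 ]
```

View pics/w9.png

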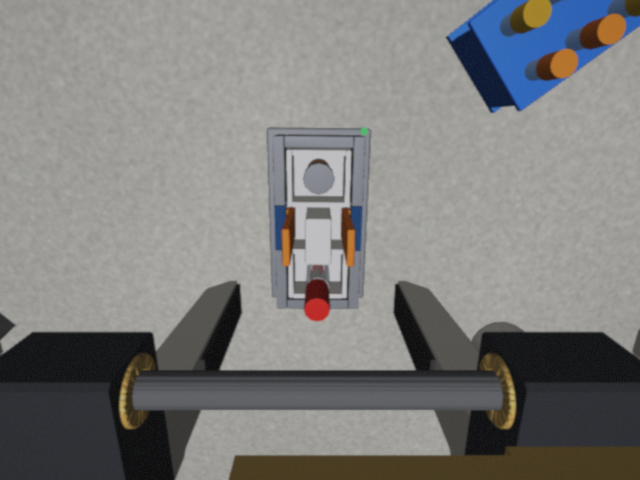

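The core top at (318,241) matches the predicted grip point with the usual +4 px bias, and the catches are centred. Descending.

>>> send_rows(targets=[[0.6, [0, 0, 15], 0], [0.6, [0, 0, 20], 0], [0.6, [0, 0, 20], 0], [0.6, [0, 0, 20], 0], [0.6, [0, 0, 15], 0], [0.6, [0, 0, 10], 0], [0.6, [0, 0, 0], 0], [0.6, [0, 0, 0], 0]])

```text
t: 17.95
tool_pos: [0.5303, 0.1855, 0.0585]
orientation: [0.675, 3.068, 0.0]
force: [0.3, -0.4, 0.3]
opening: 0.0743
```

```bash
python3 plan.py .5299 .1852 .057 1.136
python3 - <<'E'
from h import *
c=optics.read_camera('wrist');save('pics/w10.png',c)
E
python3 look.py 10
```

```text
t 17.95 tcp [0.5303 0.1855 0.0585] F [ 0.3 -0.4  0.3] open 0.0743 q6 -0.89 tilt 0.0003
jaw now 1.1379 turn about tool z 0.0019
jaw after 1.136
shift mm now [ 0.3 -0.4  1.5] after turn [ 0.3 -0.4  1.5]
```

View pics/w10.png

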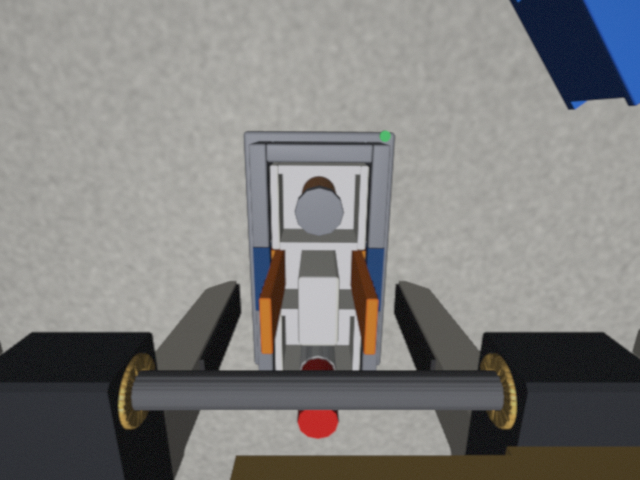

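View pics/s10c.png

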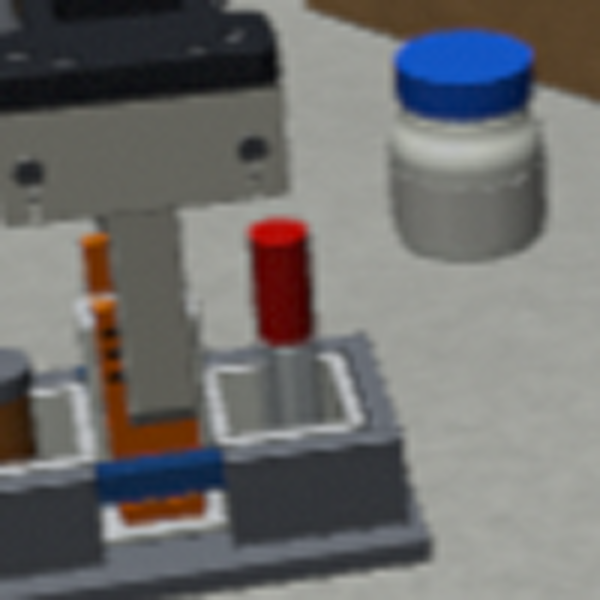

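Fingers straddle the catches, tips above the dock wall, and the rod is undisturbed. Closing.

>>> send_rows(targets=[[-1, [0, 0, 0.5], 0], [-1, [0, 0, 0], 0], [-1, [0, 0, 0], 0], [-1, [0, 0, 0], 0], [-1, [0, 0, 0], 0], [-1, [0, 0, 0], 0], [-1, [0, 0, 0], 0], [-1, [0, 0, 0], 0], [-1, [0, 0, 0], 0], [-1, [0, 0, 0], 0]], newtons=40)

```text
t: 19.1
tool_pos: [0.5303, 0.1855, 0.0587]
orientation: [0.674, 3.068, 0.0]
force: [-3.4, -1.6, 8.1]
opening: 0.0269
```

```bash
python3 plan.py .5299 .1852 .057 1.136
python3 - <<'E'
from h import *
c=optics.read_camera('wrist');save('pics/w11.png',c)
E
```

```text
t 19.1 tcp [0.5303 0.1855 0.0587] F [-3.4 -1.6  8.1] open 0.0269 q6 -0.89 tilt 0.0006
jaw now 1.138 turn about tool z 0.002
jaw after 1.136
shift mm now [ 0.3 -0.5  1.7] after turn [ 0.3 -0.5  1.7]
```

View pics/w11.png

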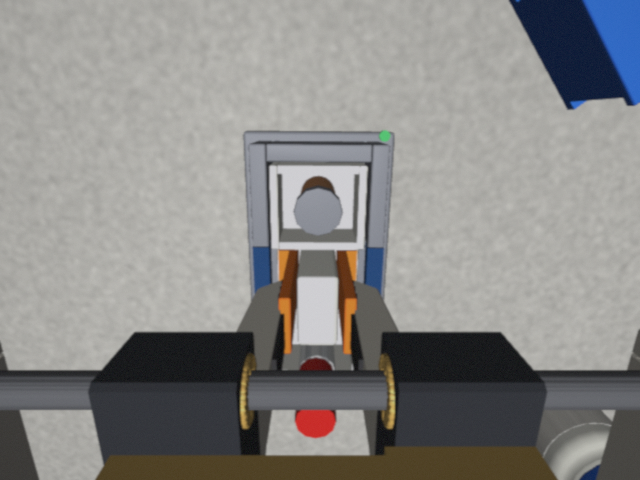

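Both catches are pinched. The 27 mm opening is tighter than the 32 mm stop, so I'll ease the grip a little.

>>> send_rows(targets=[[-1, [0, 0, 0], 0], [-1, [0, 0, 0], 0], [-1, [0, 0, 0], 0], [-1, [0, 0, 0], 0]], newtons=25)

```text
t: 19.55
tool_pos: [0.5305, 0.1856, 0.0584]
orientation: [0.674, 3.068, 0.001]
force: [-0.6, -0.4, 5.7]
opening: 0.0289
```

>>> send_rows(targets=[[-1, [0, 0, -2], 0], [-1, [0, 0, -4], 0], [-1, [0, 0, -6], 0], [-1, [0, 0, -8], 0], [-1, [0, 0, 0], 0], [-1, [0, 0, 0], 0]])

```text
t: 20.15
tool_pos: [0.5304, 0.1855, 0.0783]
orientation: [0.674, 3.067, 0.001]
force: [0.1, -0.1, -2.0]
opening: 0.0288
```

```bash
python3 plan.py .5299 .1852 .057 1.136; python3 look.py 12
```

```text
t 20.15 tcp [0.5304 0.1855 0.0783] F [ 0.1 -0.1 -2. ] open 0.0288 q6 -0.89 tilt 0.001
jaw now 1.1379 turn about tool z 0.0019
jaw after 1.136
shift mm now [ 0.4 -0.5 21.3] after turn [ 0.4 -0.5 21.3]
```

View pics/s12c.png

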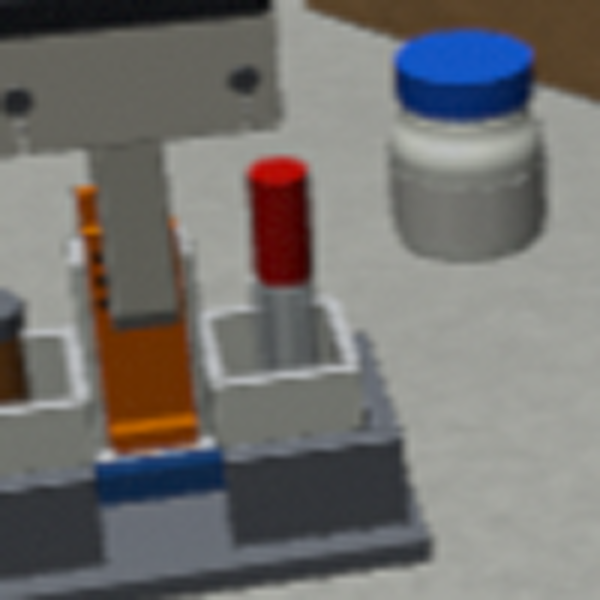

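The cassette is rising level with the teeth free and the rod home; -2 N matches its weight. Lifting on.

>>> send_rows(targets=[[-1, [0, 0, -8], 0], [-1, [0, 0, -12], 0], [-1, [0, 0, -15], 0], [-1, [0, 0, -15], 0], [-1, [0, 0, -15], 0], [-1, [0, 0, -12], 0], [-1, [0, 0, -10], 0], [-1, [0, 0, -6], 0], [-1, [0, 0, -3], 0], [-1, [0, 0, 0], 0], [-1, [0, 0, 0], 0], [-1, [0, 0, 0], 0]])

```text
t: 21.45
tool_pos: [0.5296, 0.1853, 0.1729]
orientation: [-0.674, -3.067, 0.001]
force: [-0.3, -1.4, -1.9]
opening: 0.0293
```

>>> send_rows(targets=[[-1, [0, 0, 0], 0], [-1, [0, 0, 0], 0], [-1, [0, 0, 0], 0], [-1, [0, 0, 0], 0], [-1, [0, 0, 0], 0]])

```text
t: 21.95
tool_pos: [0.5301, 0.1854, 0.1738]
orientation: [0.675, 3.068, 0.0]
force: [-0.4, -0.0, -3.5]
opening: 0.0289
```

```bash
python3 plan.py .5299 .1852 .057 1.136
python3 - <<'E'
from h import *
c=optics.read_camera('side');save('pics/s13.png',c)
c=optics.read_camera('wrist');save('pics/w13.png',c)
E
```

```text
t 21.95 tcp [0.5301 0.1854 0.1738] F [-0.4 -0.  -3.5] open 0.0289 q6 -0.89 tilt 0.0001
jaw now 1.138 turn about tool z 0.002
jaw after 1.136
shift mm now [ 1.000e-01 -3.000e-01  1.168e+02] after turn [ 1.000e-01 -3.000e-01  1.168e+02]
```

View pics/s13.png

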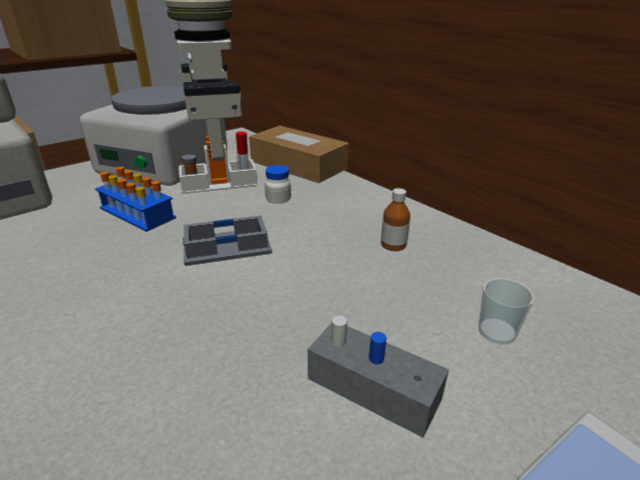

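View pics/w13.png

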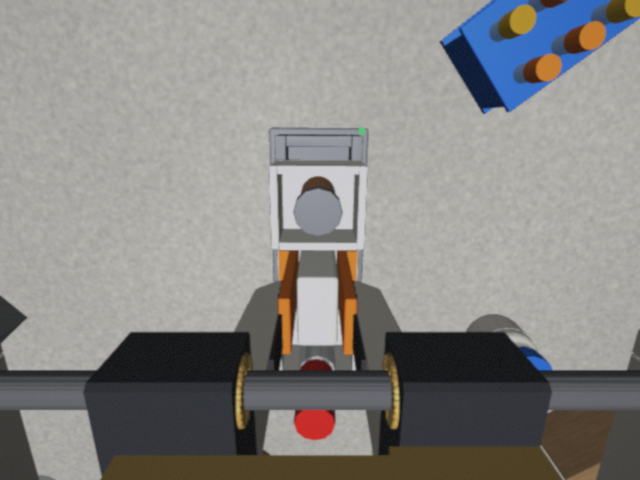

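The cassette hangs level and still, its underside about 125 mm up. The dock at (226,240) is empty, the rod is in its tube, and the other things have not moved. Handing in.

```bash
python3 -c "
from plant import ticket
print(ticket.close_job())"
```

```text
the job is handed in; nothing more can be done
None
```

I pushed the red-capped rod home in the clear tube, then pinched both catches, lifted the cassette straight out of its dock and handed the job in at about 22 s. The system gives no verdict, so what follows is from my own checks.

- **Rod home:** the tool stopped going down while the force rose to about 13 N, which I took as the cap meeting the rim. The pictures afterwards show the cap on the rim and the rod upright. I could not read the plug's travel directly.
- **Lift:** the cassette hangs level and still, its underside about 125 mm above the table. That is about 85 mm clear of the dock walls.
- **Grip:** it holds at 25 N with the fingers reading 28.9 mm. That is tighter than the stated 32 mm for fully pinched catches. The reading changed with grip force (26.9 mm at 40 N), so I put it down to give in the pads or stops. I could not read the catch travel directly either.
- **Other things:** in the last side view the blue and white rods, bottle, beaker and jar look unmoved.
- **Disagreement:** the wrist camera was 1 to 4 mm off from the other two. I lined up the rod and tube by comparing both in the same picture.

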